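# Wedge up the bracket

## Robot

A 6-joint arm with a two-finger parallel gripper is mounted at the origin on a cart in front of the work surface, level with it; the furniture and walls round the work are solid. World frame = base frame: x ahead of the robot, y to its left, z up, the work surface at z = 0. Lengths are in mm, angles in rad, forces in N, time in s.
With the tool pointing down it reaches from about 275 to 1000 mm from the base axis. Payload 8.4 kg.
Tool frame: the origin (TCP) lies on the centre line of the jaws, within the pads' length; the fingertips stand 22 mm ahead of it and the grasp point (between the pads) lies 3 mm ahead of it; z points along the fingers, x is the direction in which the jaws open and shut, and the axes are right-handed (so a half turn about z gives the same grasp; the last joint's range is limited). The gripper opens to 85 mm and grips with 20 to 120 N. Pads are 22 mm wide; open, the fingers measure 114 mm over their backs; the gripper's body (76 mm by 85 mm) begins 54 mm behind the grasp point. The pads swing forward as they close: fully open they stand 13 mm farther back than shut.
Start: joints at [-1.196, 0.353, 1.633, -0, 1.155, -0.002], TCP at [229.966, -581.157, 253.281] pointing down, gripper open.
Joint ranges: [-2.63, 2.63], [-0.92, 2.1], [0.06, 2.66], [-1.3, 4.44], [0, 2.69], [-3.02, 3.02]. Speed limits (rad/s): [2.22, 2.22, 2.79, 3.14, 3.14, 3.14].

## Interface

Orientations are given as [roll, pitch, yaw] about the fixed x, y, z axes, in that order (R = Rz(yaw) Ry(pitch) Rx(roll)).
In Python, from rig import status, viewer, job gives the robot as it stands.
- The arm moves only by the tool send_rows, never from a script. Its argument "plan" is a list of rows, each a list of 3 entries, a list of its own where there are three numbers: the shift along the tool's x, y, z in m, then the turn, a rotation vector about the tool's x, y, z in rad, then the opening, from -1 (shut) to 1 (fully open). In form: [[[x, y, z], [rx, ry, rz], jaw], ...]. A call has exactly 5 rows; each row is the pose to reach, as a shift and turn from the pose measured when the call began, along the tool's axes at that moment; what a row does not reach only later rows make up. A row lasts 1/12 s, in which the tool goes at most 41.7 mm and 7.16 degrees, less where a joint would pass 70% of its speed; a pose out of reach is approached as far as the arm can. A call with a gripper value outside its range is refused whole. The fingers move at their own pace and stop on an object; "squeeze" is the grip in N (left out, the last holds). Time passes only in rows, so rows that repeat a pose let the fingers close, or fill a call up. It gives the time, the measured TCP pose, the force and the opening at its end, in the units of the state.
- status.sense(): the state, without advancing time (a new reading comes with each control period).
- viewer.grab_frame(name): name is "scene" or "top" or "wrist"; returns the picture (384x512x3 uint8, red, green, blue); there is no depth.
- viewer.camera_params(name): a dict with "intrinsics" (3x3 intrinsics, pixels), "xyz" and "orientation" of the camera in the world. Camera axes: x right, y down, z forward; pixel columns grow to the right and rows downward; lengths in mm; the calibration is good to about 2 mm. A picture is of the moment at which its call begins: read the wrist's pose just before it. camera_params takes no time and is no camera call; for the wrist camera it gives the pose at the moment of the call.
- job.sign_off(): hands the job in, once; it reports no verdict.
Trained networks look in the newest picture that a camera, given by its name, has taken for a name from the list of things; names that differ only in an ending like _2 or _b are one class to them, and where a whole thing is asked for, a point or a joint stands for the part that bears it (a point fixed in the world has none). Each returns a list of dicts, best first, with "p" (0 to 1); they miss things now and then, are a little off and sometimes report something else, mostly with a low value. They report only what shows in the picture. A call takes as long as a camera call.
- viewer.cut_out(label, camera): "mask" (384x512 bool, what is visible of it) and "extent" ([left, top, width, height] in pixels, round what is visible of it).
The state is a dict: "clock": time; "qpos": joint angles; "qvel": joint speeds; "joint_efforts": joint torques, N m; "eef_pos": TCP position; "tcp_rot": TCP orientation; "contact_force": force on the tool from outside, world axes, zero at the start; "wrist_torque": the same for the moment, N m; "opening": opening from 0.0 (shut) to 1.0 (fully open).
Only numpy, scipy, OpenCV 4.12 (cv2) and the standard library are available. Lean on these libraries where they do the work, as an engineer would, in place of code of your own. Each camera call takes 0.05 s, during which the arm holds its last target.

## Task

The front end of the steel channel bracket has to come up a little off its levelling stand for tacking. Pick up the tapered wedge by its upright grip block, set it flat on the worktop and push it, thin end first, into the middle of the opening under the bracket's front end; from where it comes to bear push on slowly until that whole end just lifts off its two rest pads: a gap of about 3 mm, no less than 2 and no more than 5, with the other end still on the stand. Finish while holding the wedge there in the gripper; do not let go, keep the arm off the bracket, never jack its front end up by more than a centimetre, and leave the other things alone.

Things in the scene. Friction and masses are not known exactly. Their poses are not given: they have to be found in the camera images.
- wedge: Solid aluminium taper wedge, 130 x 30 mm, 0.28 kg, flat on the worktop. Origin on its underside, under the middle of the upright grip block (30 x 30 mm, 60 mm tall; grip its two y faces). x points along it to the thin end, z up. From the block's face (x = 15 mm) the 30 mm wide ramp falls straight from 24 mm thick to 4 mm at the toe (x = 115 mm): 1 in 5.
- wedge_toe (a point): Middle of the bottom edge of the wedge's thin end, 115 mm along x from the origin. The push along the worktop rises by some 2 to 4 N when the ramp comes to bear under the bracket edge.
- stand: Low fixed steel stand. x points from its open front to the rear stop (face at x = 96.5 mm), z up. Two rails, 68 mm of bare worktop between them, each with a rest pad in front (x -106 to -84 mm) and at the rear (66 to 88 mm), tops 14 mm above the origin. The stand is let into the table by 0 to 4 mm, so pads stand 10 to 14 mm above the worktop.
- bracket: Loose steel channel bracket, 104 x 205 mm, 3 mm sheet, 0.4 to 0.9 kg, lying on the four pads; side walls 64 and 30 mm high. Origin on its underside; y points to its rear end (the stand's x), z up. Straight front edge at y = -89 mm, about 4 mm past the front pads. It can slide back up to 3 mm before it meets the stop.
- front_left (a point): Point on the lower front edge of the bracket, 45 mm to one side of its middle (under the low wall, on the robot side); 14 mm above the stand's origin while the bracket rests on the pads.
- front_right (a point): The same, 45 mm to the other side (under the high wall). The wedge goes in midway between these two points.
- shim_block: Plain flat aluminium shim block, 110 x 30 x 24 mm, no taper: not to be used or moved. Origin under its middle.
- pliers: Red-handled welding pliers lying on the top, 177 mm long, bystander.
- tube_offcut: Rusty square tube offcut, 30 x 60 x 30 mm, bystander, origin under its middle.
- gusset: Dark triangular gusset plate, 65 x 65 x 6 mm, lying flat, bystander.
- flat_bar: Dark flat bar, 30 x 100 x 6 mm, lying flat, bystander.
- tips: Small orange box with a black lid, 44 x 64 x 26 mm, bystander.

How it is judged (in metres and radians):
At the end, for the whole second after the job is handed in: Gripper still grips the wedge (over 2 N); wedge flat on the worktop, toe within 30 mm of the stand's centre line, carrying the bracket: both front corners 1.5 to 6 mm above the pad tops, rear end still on the stand (12 mm, 7 degrees), at rest, robot not touching the bracket (z of front_left in the frame of stand between 0.0155 and 0.02 m and z of front_right in the frame of stand between 0.0155 and 0.02 m and contact force between wedge and bracket above 0.5 N and contact force between the fingers and wedge above 2 N and contact force between each of the arm, the fingers and bracket below 0.2 N and contact force between bracket and stand above 0.3 N and height (world z) of wedge below 0.005 m and angle between wedge's own z axis and vertical below 0.09 rad and y of bracket in the frame of stand between -0.012 and 0.012 m and y of wedge_toe in the frame of stand between -0.03 and 0.03 m and angle between the y axis of bracket and the x axis of stand, either way round below 0.12 rad and linear speed of each of bracket, wedge below 0.01 m/s); the arm keeps its last pose, push and grip.
It fails at once if the bracket's front end is jacked up by more than 10 mm (z of any of front_left, front_right in the frame of stand above 0.024 m).
It fails at once if the robot pushes on the bracket itself (contact force between any of the arm, the fingers and bracket above 3 N).
It fails at once if a bystander is shifted by more than 20 mm (distance of any of shim_block, pliers, tube_offcut, gusset, flat_bar, tips from where it was at the start of the episode above 0.02 m).
It also fails if it takes over 51 s, if anything falls off the work surface, if the arm or the gripper's body presses on something with over 40 N, if the wrist force passes 120 N, or if a joint passes its speed limit or range.

## Working session

There is one attempt and no reset: what is moved stays moved. The work goes in short steps, Python scripts to look and compute and a tool call to move; the robot and the scene stay as the last step left them, time stands still between calls to the robot, and variables do not carry over. Pictures are saved under pics/ and viewed, and the job is handed in when it is done.

Besides the shell and the picture viewer there is one more tool, called by a JSON object that holds its "method" and its "body", one argument or row to a line. send_rows: Moves the arm, as the interface text tells. Its arguments: {"type":"object","properties":{"plan":{"type":"array"},"squeeze":{"type":"number"}},"required":["plan"]}

```bash
ls; mkdir -p pics; python3 - <<'E'
from rig import status, viewer
import cv2
s=status.sense(); print(s)
for n in ["scene","top"]:
    im=viewer.grab_frame(n); cv2.imwrite(f"pics/{n}0.png",im[:,:,::-1]); print(n,viewer.camera_params(n))
E
```

```text
pics
{'clock': 0.0, 'qpos': array([-1.19641595e+00,  3.53650583e-01,  1.63415360e+00, -4.07066810e-06,
        1.15520553e+00, -2.36829534e-03]), 'qvel': array([0.00022307, 0.00047595, 0.00088921, 0.001515  , 0.00073469,
       0.00024845]), 'joint_efforts': array([-4.87276178e-03, -6.05254912e+01, -3.42069805e+01, -6.46935914e-04,
        9.40220256e-03, -5.02380738e-05]), 'eef_pos': array([ 229.7865317 , -580.73230656,  252.55181289]), 'tcp_rot': array([ 3.14159229e+00,  1.41707264e-03, -1.19404601e+00]), 'contact_force': array([ 0.05776918, -0.08860941, -0.17125763]), 'wrist_torque': array([-0.02879863, -0.00547809,  0.00422945]), 'opening': 1.0000865653315392}
scene {'intrinsics': array([[383.14756647,   0.        , 250.67003288],
       [  0.        , 383.14756647, 193.55949363],
       [  0.        ,   0.        ,   1.        ]]), 'xyz': array([267.51517897, 481.15249586, 477.91083921]), 'orientation': array([-2.12769379, -0.01053522, -2.67212659])}
top {'intrinsics': array([[398.31246472,   0.        , 250.50577721],
       [  0.        , 398.31246472, 188.77639383],
       [  0.        ,   0.        ,   1.        ]]), 'xyz': array([ 465.15803239, -138.67671977, 1145.71067522]), 'orientation': array([-3.02772318, -0.00572372, -1.5666763 ])}
```

View pics/scene0.png

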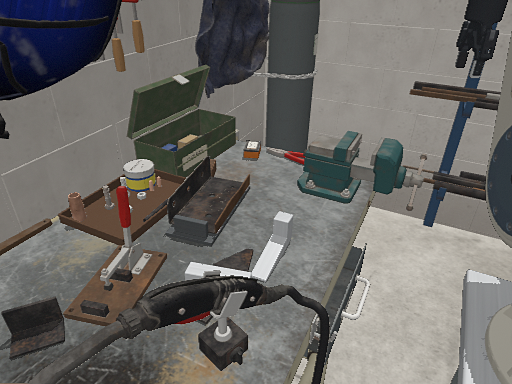

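View pics/top0.png

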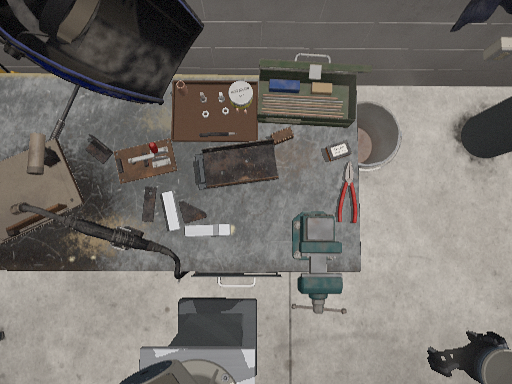

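```bash
cat > h.py <<'E'
import numpy as np, cv2
from scipy.spatial.transform import Rotation as R
def cam(p): return p["intrinsics"],np.array(p["xyz"]),R.from_euler("xyz",p["orientation"]).as_matrix()
def unproj(p,uv,z):
    K,t,M=cam(p); uv=np.atleast_2d(uv).astype(float)
    d=np.c_[uv,np.ones(len(uv))]@np.linalg.inv(K).T@M.T
    return t+d*((z-t[2])/d[:,2])[:,None]
def proj(p,X):
    K,t,M=cam(p); c=(np.atleast_2d(X)-t)@M@K.T
    return c[:,:2]/c[:,2:]
E
python3 - <<'E'
from rig import viewer,status
from h import *
for n in ["top","scene"]:
    im=viewer.grab_frame(n); p=viewer.camera_params(n)
    for l in ["wedge","stand","bracket","shim_block","gusset","flat_bar","tube_offcut"]:
        r=viewer.cut_out(l,n)
        for d in r[:2]:
            m=d["mask"]; c=cv2.minAreaRect(np.argwhere(m)[:,::-1].astype(np.float32))
            print(n,l,round(d["p"],2),d["extent"],np.round(c[0]),np.round(c[1]),round(c[2]),"ctr@z0",unproj(p,[c[0]],10)[0].round())
im=cv2.imread("pics/top0.png")[120:250,100:300]; cv2.imwrite("pics/topz.png",cv2.resize(im,None,fx=4,fy=4,interpolation=2))
im=cv2.imread("pics/scene0.png")[140:300,120:320]; cv2.imwrite("pics/scenez.png",cv2.resize(im,None,fx=3.7,fy=3.7,interpolation=2))
E
```

```text
top wedge 0.88 [185.1, 226.9, 44.6, 6.7] [208. 230.] [11. 45.] 90 ctr@z0 [478. -23.  10.]
top stand 0.7 [167.6, 191.8, 13.9, 39.3] [171. 210.] [39. 12.] 79 ctr@z0 [532.  81.  10.]
top bracket 0.74 [201.3, 135.1, 82.4, 52.5] [240. 163.] [42. 74.] 81 ctr@z0 [ 671. -115.   10.]
top shim_block 0.6 [164.4, 195.0, 12.4, 34.2] [171. 210.] [38. 12.] 79 ctr@z0 [532.  82.  10.]
top gusset 0.87 [180.3, 197.4, 27.7, 25.6] [192. 209.] [22. 22.] 74 ctr@z0 [535.  21.  10.]
top gusset 0.3 [187.9, 226.2, 43.0, 12.0] [208. 230.] [12. 46.] 87 ctr@z0 [477. -25.  10.]
top flat_bar 0.61 [143.2, 186.8, 13.0, 33.1] [149. 204.] [12. 35.] 7 ctr@z0 [551. 144.  10.]
top flat_bar 0.56 [165.2, 194.4, 13.4, 35.9] [171. 210.] [39. 12.] 79 ctr@z0 [533.  82.  10.]
top tube_offcut 0.55 [269.8, 127.7, 24.0, 19.6] [282. 135.] [11. 21.] 67 ctr@z0 [ 753. -236.   10.]
scene wedge 0.83 [253.9, 210.6, 39.9, 69.1] [275. 247.] [24. 73.] 21 ctr@z0 [477. -43.  10.]
scene stand 0.61 [165.5, 190.4, 83.5, 56.2] [210. 223.] [39. 91.] 71 ctr@z0 [624. -49.  10.]
scene bracket 0.66 [168.7, 160.2, 81.2, 73.5] [206. 197.] [57. 85.] 37 ctr@z0 [ 686. -130.   10.]
scene shim_block 0.84 [182.5, 260.7, 70.8, 19.7] [218. 270.] [16. 66.] 88 ctr@z0 [539.  61.  10.]
scene gusset 0.86 [210.6, 249.2, 43.6, 23.6] [234. 257.] [36. 24.] 10 ctr@z0 [532.  18.  10.]
scene flat_bar 0.37 [199.6, 311.8, 12.5, 14.8] [206. 320.] [ 7. 14.] 67 ctr@z0 [500. 161.  10.]
scene tube_offcut 0.66 [210.2, 157.5, 7.3, 21.8] [212. 168.] [15.  5.] 90 ctr@z0 [ 748. -259.   10.]
```

View pics/topz.png

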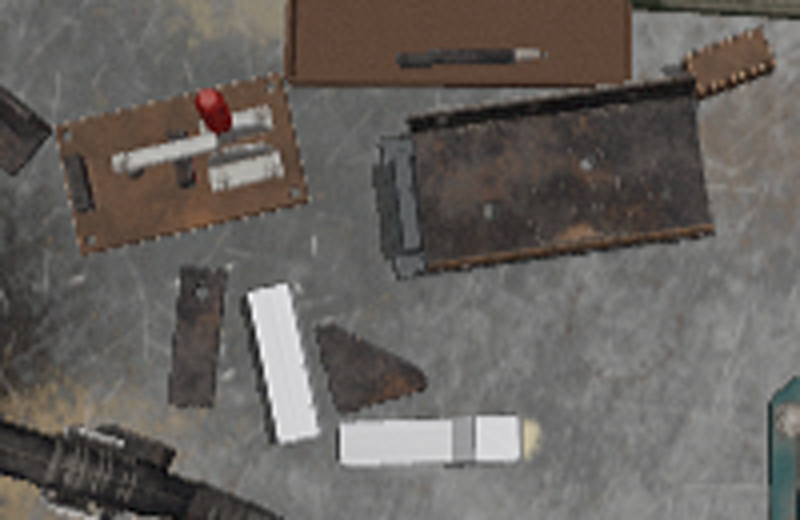

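View pics/scenez.png

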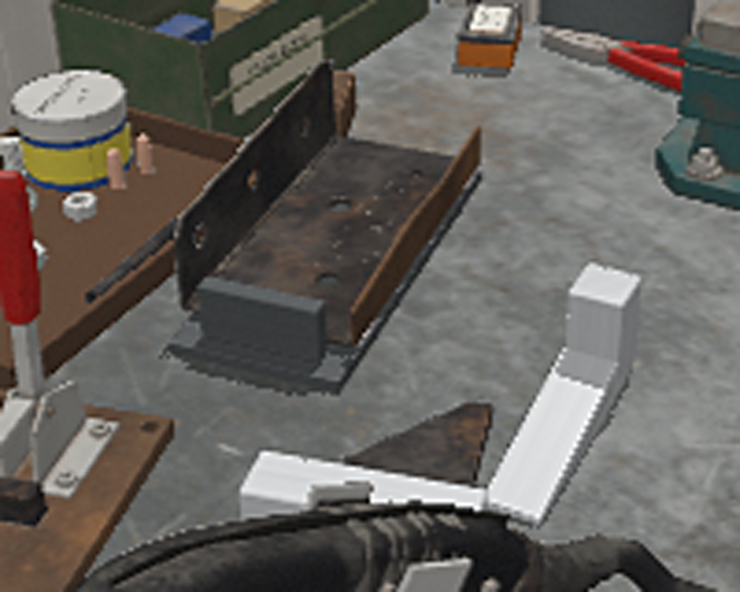

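```bash
cat >> h.py <<'E'
def go(pos,yaw,roll=np.pi,pitch=0):
    """print total shift/turn in tool frame from measured pose; also rows"""
    from rig import status
    s=status.sense(); M=R.from_euler("xyz",s["tcp_rot"]); T=R.from_euler("xyz",[roll,pitch,yaw])
    d=M.inv().apply(np.array(pos)-s["eef_pos"])/1000; r=(M.inv()*T).as_rotvec()
    n=max(np.linalg.norm(d)/.0417,np.degrees(np.linalg.norm(r))/7.16)
    print("shift",d.round(4),"turn",r.round(4),"rows",n.round(2))
E
python3 - <<'E'
from rig import viewer,status
from h import *
p=viewer.camera_params("wrist"); print(p)
s=status.sense(); M=R.from_euler("xyz",s["tcp_rot"]); print("cam in tool",M.inv().apply(p["xyz"]-s["eef_pos"]), (M.inv()*R.from_euler("xyz",p["orientation"])).as_matrix().round(3))
t=viewer.camera_params("top")
z=lambda u,v:(u/4+100-.375,v/4+120-.375)
print("block top",unproj(t,z(497,438),60),"toe",unproj(t,z(340,443),2))
print("bracket front floor corners", unproj(t,[z(712,232)],14+30), unproj(t,[z(692,90)],14+64),"rear",unproj(t,[z(425,270)],44),unproj(t,[z(410,122)],78))
print("offcut",unproj(t,[z(732,60)],30))
go([560,-230,420],0)
im=viewer.grab_frame("wrist"); cv2.imwrite("pics/w0.png",im[:,:,::-1])
E
```

```text
{'intrinsics': array([[289.70497333,   0.        , 255.19181453],
       [  0.        , 289.70497333, 190.35538079],
       [  0.        ,   0.        ,   1.        ]]), 'xyz': array([ 308.7790061 , -549.75826899,  372.94869351]), 'orientation': array([ 2.80828641e+00, -4.29223808e-04, -1.19459484e+00])}
cam in tool [  -0.20296109  -84.82376905 -119.62685273] [[ 1.    -0.001  0.   ]
 [ 0.001  0.945  0.327]
 [-0.    -0.327  0.945]]
block top [[478.90363916 -72.63305281  60.        ]] toe [[475.61973369  42.80594141   2.        ]]
bracket front floor corners [[ 622.90357438 -220.10749889   44.        ]] [[ 716.03225865 -204.26580674   78.        ]] rear [[595.21474529 -20.21207491  44.        ]] [[692.72941482 -11.93935344  78.        ]]
offcut [[ 749.39103824 -235.92463701   30.        ]]
shift [-0.2051 -0.4361 -0.1667] turn [ 0.000e+00 -1.000e-04 -1.194e+00] rows 12.23
```

View pics/w0.png

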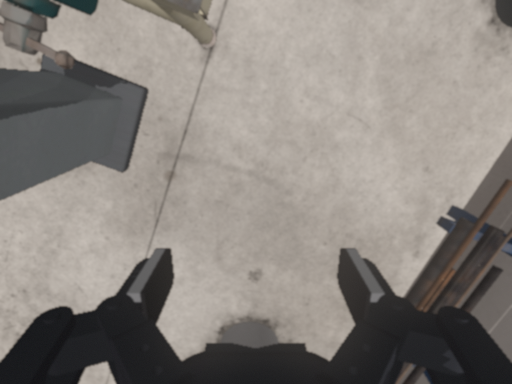

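```bash
python3 - <<'E'
from h import *
go([600,-170,310],0)
E
```

```text
shift [-0.2462 -0.4953 -0.0567] turn [ 0.    -0.    -1.194] rows 13.33
```

{"method": "send_rows", "body": {
  "plan": [
    [[-0.01,-0.02,-0.03],[0,0,-0.085],1],
    [[-0.025,-0.05,-0.055],[0,0,-0.17],1],
    [[-0.042,-0.085,-0.06],[0,0,-0.255],1],
    [[-0.06,-0.12,-0.06],[0,0,-0.34],1],
    [[-0.078,-0.155,-0.06],[0,0,-0.425],1]
  ],
  "squeeze": 40
}}

```text
clock: 1.37
eef_pos: [346.3, -450.6, 314.3]
tcp_rot: [3.141, -0.002, -0.766]
contact_force: [1.8, -0.3, -0.4]
opening: 0.998
```

```bash
python3 - <<'E'
from h import *
go([600,-170,310],0)
E
```

```text
shift [-0.0116 -0.3781  0.0042] turn [ 0.0009 -0.0017 -0.7657] rows 9.07
```

{"method": "send_rows", "body": {
  "plan": [
    [[-0.001,-0.041,0],[0,0,-0.11],1],
    [[-0.003,-0.08,0],[0,0,-0.22],1],
    [[-0.005,-0.12,0],[0,0,-0.33],1],
    [[-0.006,-0.16,0],[0,0,-0.44],1],
    [[-0.007,-0.2,0.001],[0,0,-0.55],1]
  ]
}}

```text
clock: 1.78
eef_pos: [481.0, -300.0, 313.7]
tcp_rot: [3.14, -0.002, -0.21]
contact_force: [0.3, -0.9, 0.3]
opening: 0.999
```

```bash
python3 - <<'E'
from h import *
go([600,-170,310],0)
E
```

```text
shift [ 0.0893 -0.152   0.0036] turn [ 0.0017 -0.0021 -0.2103] rows 4.23
```

{"method": "send_rows", "body": {
  "plan": [
    [[0.02,-0.035,0],[0,0,-0.06],1],
    [[0.04,-0.07,0],[0,0,-0.12],1],
    [[0.065,-0.11,0],[0,0,-0.17],1],
    [[0.09,-0.152,0],[0,0,-0.21],1],
    [[0.09,-0.152,0],[0,0,-0.21],1]
  ]
}}

```text
clock: 2.2
eef_pos: [603.9, -166.0, 313.6]
tcp_rot: [3.141, -0.004, 0.005]
contact_force: [-0.9, 0.5, 0.1]
opening: 0.999
```

```bash
python3 - <<'E'
from rig import viewer,status
from h import *
import pickle
p=viewer.camera_params("wrist"); im=viewer.grab_frame("wrist"); cv2.imwrite("pics/w1.png",im[:,:,::-1])
pickle.dump(p,open("w1.pkl","wb"))
for l in ["wedge","stand","bracket","tube_offcut"]:
    for d in viewer.cut_out(l,"wrist")[:2]:
        c=cv2.minAreaRect(np.argwhere(d["mask"])[:,::-1].astype(np.float32)); print(l,round(d["p"],2),d["extent"],c)
b=im[:,:,::-1]
cv2.imwrite("pics/w1z.png",cv2.resize(b[40:250,100:380],None,fx=2.8,fy=2.8,interpolation=2))
print(p,status.sense()["eef_pos"])
E
```

```text
wedge 0.64 [140.6, 0.7, 36.5, 96.5] ((155.2398223876953, 47.53620529174805), (96.1291732788086, 35.626304626464844), 87.27368927001953)
wedge 0.55 [296.2, 262.5, 31.9, 44.7] ((313.3000183105469, 284.4000244140625), (40.793373107910156, 27.51181411743164), 71.56504821777344)
stand 0.65 [244.0, 12.3, 77.0, 29.8] ((285.8730773925781, 26.158164978027344), (19.944868087768555, 77.19081115722656), 82.01067352294922)
bracket 0.84 [250.3, 24.9, 97.2, 167.6] ((300.17510986328125, 109.4517822265625), (167.3593292236328, 92.76365661621094), 85.91438293457031)
tube_offcut 0.7 [330.7, 174.7, 32.8, 44.3] ((349.45245361328125, 196.76698303222656), (43.18559265136719, 26.166969299316406), 70.34617614746094)
{'intrinsics': array([[289.70497333,   0.        , 255.19181453],
       [  0.        , 289.70497333, 190.35538079],
       [  0.        ,   0.        ,   1.        ]]), 'xyz': array([603.49100509, -81.23819026, 433.21398103]), 'orientation': array([ 2.80776429, -0.00315106,  0.00424923])} [ 599.87154522 -170.94324182  313.50558456]
```

View pics/w1.png

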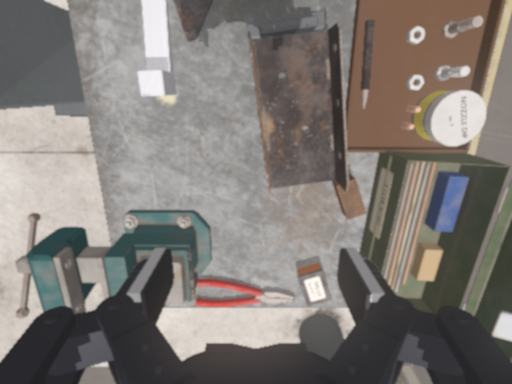

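View pics/w1z.png

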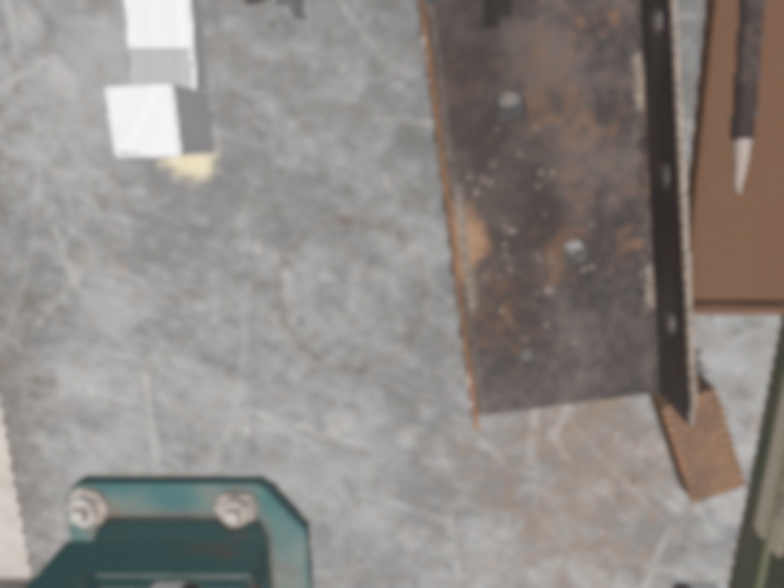

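```bash
python3 - <<'E'
from h import *
import pickle
p=pickle.load(open("w1.pkl","rb"))
z=lambda u,v:((u+.5)/2.8+100-.5,(v+.5)/2.8+40-.5)
lf=unproj(p,z(480,412),14)[0]; rf=unproj(p,z(655,393),14)[0]
print("floor front",lf,rf,np.hypot(*(rf-lf)[:2]))
l1=unproj(p,z(423,0),42)[0]; l2=unproj(p,z(475,413),42)[0]
print("low wall top",l1,l2,"yaw",np.degrees(np.arctan2(*(l1-l2)[1::-1])))
h1=unproj(p,z(681,0),76)[0]; h2=unproj(p,z(692,421),76)[0]
print("high wall top",h1,h2,"yaw",np.degrees(np.arctan2(*(h1-h2)[1::-1])))
# wedge block top corners
c=[z(105,88),z(176,84),z(183,156),z(114,158)]
C=unproj(p,c,60); print(C, C.mean(0)); 
e=(C[1]-C[0]+C[2]-C[3])/2; print("wedge y-normal deg",np.degrees(np.arctan2(e[1],e[0])))
from rig import viewer
t=viewer.camera_params("top")
print("bottom of ramp toe",unproj(t,[(184.6,227.8+2.5)],3))
# offcut
o=[z(655,400),z(702,388),z(742,486),z(694,500)]; print("offcut top",unproj(p,o,30))
E
```

```text
floor front [ 629.6831239  -220.83642262   14.        ] [ 724.10049649 -209.70440829   14.        ] 95.07135209867752
low wall top [599.10142053 -23.82266496  42.        ] [ 625.40211077 -212.05658917   42.        ] yaw 97.95406833776262
high wall top [701.44260572 -28.33216628  76.        ] [ 724.80562232 -204.29800776   76.        ] yaw 97.56293837639129
[[463.9312451  -60.68912211  60.        ]
 [494.2814032  -58.97974714  60.        ]
 [494.41456419 -88.0689657   60.        ]
 [464.20277524 -89.02652785  60.        ]] [479.20749694 -74.1910907   60.        ]
wedge y-normal deg 2.5214774305752456
bottom of ramp toe [[475.82294332  42.7233384    3.        ]]
offcut top [[ 719.85239302 -208.61831591   30.        ]
 [ 743.66742557 -202.00798883   30.        ]
 [ 771.56169992 -257.29688456   30.        ]
 [ 746.43731551 -265.67083442   30.        ]]
```

```bash
python3 - <<'E'
from h import *
go([479,-73,130],0.03)
E
```

```text
shift [-0.1212 -0.0982  0.1831] turn [ 0.0023 -0.0011 -0.0311] rows 5.77
```

{"method": "send_rows", "body": {
  "plan": [
    [[-0.022,-0.018,0.03],[0.002,-0.001,-0.03],1],
    [[-0.044,-0.036,0.06],[0.002,-0.001,-0.03],1],
    [[-0.066,-0.054,0.09],[0.002,-0.001,-0.03],1],
    [[-0.09,-0.073,0.12],[0.002,-0.001,-0.031],1],
    [[-0.115,-0.093,0.145],[0.002,-0.001,-0.031],1]
  ]
}}

```text
clock: 2.87
eef_pos: [483.1, -79.2, 167.1]
tcp_rot: [3.141, -0.0, 0.027]
contact_force: [0.8, 0.1, -0.8]
opening: 1.0
```

```bash
python3 - <<'E'
from h import *
go([479,-73,130],0.03)
E
```

```text
shift [-0.0039 -0.0063  0.0371] turn [ 0.0007 -0.0003 -0.0029] rows 0.91
```

{"method": "send_rows", "body": {
  "plan": [
    [[-0.004,-0.006,0.02],[0,0,-0.003],1],
    [[-0.004,-0.006,0.04],[0,0,-0.003],1],
    [[-0.004,-0.006,0.04],[0,0,-0.003],1],
    [[-0.004,-0.006,0.04],[0,0,-0.003],1],
    [[-0.004,-0.006,0.04],[0,0,-0.003],1]
  ]
}}

```text
clock: 3.28
eef_pos: [479.6, -74.4, 128.3]
tcp_rot: [3.141, -0.002, 0.029]
contact_force: [0.7, -0.4, -0.2]
opening: 1.003
```

```bash
python3 - <<'E'
from rig import viewer,status
from h import *
p=viewer.camera_params("wrist"); im=viewer.grab_frame("wrist"); b=im[:,:,::-1].copy()
cv2.imwrite("pics/w2.png",cv2.resize(b,None,fx=1.5,fy=1.5))
go([479,-73,52],0.03); print(p["xyz"])
print(proj(p,[[479,-73,60],[464,-58,60],[494,-58,60],[464,-88,60],[494,-88,60],[475.7,42,2]]).round())
E
```

```text
shift [-0.0011 -0.0014  0.0765] turn [ 0.0012 -0.0025 -0.0012] rows 1.84
[477.48407863  10.3798755  247.8583557 ]
[[254. 215.]
 [233. 194.]
 [276. 195.]
 [232. 233.]
 [274. 234.]
 [254.  46.]]
```

View pics/w2.png

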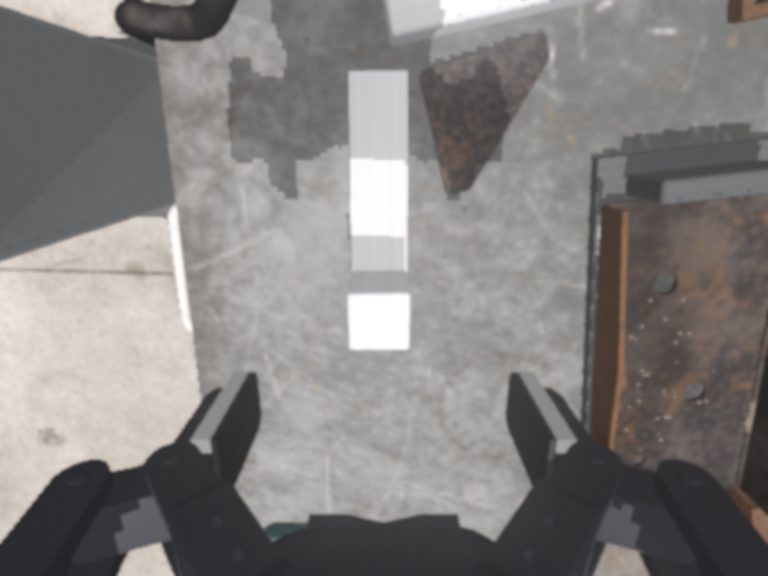

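{"method": "send_rows", "body": {
  "plan": [
    [[-0.001,-0.001,0.03],[0,-0.002,0],1],
    [[-0.001,-0.001,0.06],[0,-0.002,0],1],
    [[-0.001,-0.001,0.076],[0,-0.002,0],1],
    [[-0.001,-0.001,0.076],[0,-0.002,0],1],
    [[-0.001,-0.001,0.076],[0,-0.002,0],-0.2]
  ]
}}

```text
clock: 3.75
eef_pos: [479.6, -73.8, 53.0]
tcp_rot: [3.14, -0.0, 0.028]
contact_force: [-0.1, -0.1, 0.1]
opening: 0.881
```

{"method": "send_rows", "body": {
  "plan": [
    [[0,0,0],[0,0,0],-1],
    [[0,0,0],[0,0,0],-1],
    [[0,0,0],[0,0,0],-1],
    [[0,0,0],[0,0,0],-1],
    [[0,0,0],[0,0,0],-1]
  ],
  "squeeze": 60
}}

```text
clock: 4.17
eef_pos: [480.1, -73.9, 54.1]
tcp_rot: [3.14, -0.002, 0.028]
contact_force: [-2.4, -0.3, 9.8]
opening: 0.344
```

```bash
python3 - <<'E'
from rig import viewer,status
from h import *
s=status.sense(); print(s["eef_pos"],s["tcp_rot"],s["contact_force"],s["wrist_torque"],s["opening"])
b=viewer.grab_frame("wrist")[:,:,::-1]
cv2.imwrite("pics/w3.png",cv2.resize(b,None,fx=1.5,fy=1.5))
E
```

```text
[480.1070968  -73.87722603  54.13412398] [ 3.14008657e+00 -1.73645950e-03  2.82852575e-02] [-2.37124515 -0.34784436  9.77227011] [-0.02538793  0.37112934 -0.0184935 ] 0.34390467461237534
```

View pics/w3.png

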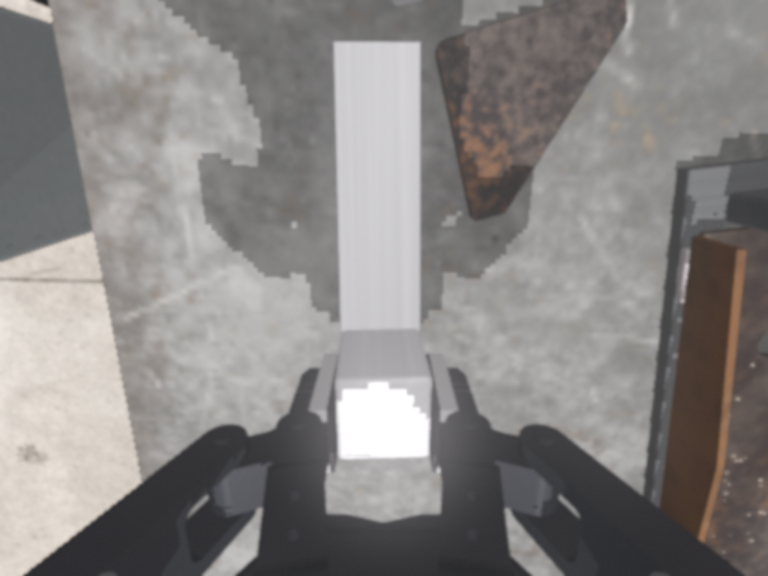

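```bash
python3 - <<'E'
from rig import viewer
from h import *
viewer.grab_frame("top"); p=viewer.camera_params("top")
for l in ["tips","pliers"]:
    for d in viewer.cut_out(l,"top")[:1]:
        c=cv2.boxPoints(cv2.minAreaRect(np.argwhere(d["mask"])[:,::-1].astype(np.float32)));print(l,d["p"],unproj(p,c,20).round())
c=np.array([676,-212.]);u=np.array([np.cos(np.radians(97.6)),np.sin(np.radians(97.6))])
for s in (-15,0,50,65): o=c+u*(s-115); print(s,o.round(1))
go([c[0]-133*u[0],c[1]-133*u[1],180],np.radians(7.6-91.7)+.0283+np.pi/2)
E
```

```text
tips 0.62 [[ 719. -358.   20.]
 [ 741. -423.   20.]
 [ 699. -435.   20.]
 [ 677. -371.   20.]]
pliers 0.87 [[ 675. -395.   20.]
 [ 676. -450.   20.]
 [ 498. -445.   20.]
 [ 498. -392.   20.]]
-15 [ 693.2 -340.9]
0 [ 691.2 -326. ]
50 [ 684.6 -276.4]
65 [ 682.6 -261.6]
shift [ 0.206   0.276  -0.1251] turn [ 0.0016 -0.0016 -0.103 ] rows 8.79
```

{"method": "send_rows", "body": {
  "plan": [
    [[0,0,-0.015],[0,0,0],-1],
    [[0,0,-0.03],[0,0,0],-1],
    [[0,0,-0.06],[0,0,0],-1],
    [[0,0,-0.095],[0,0,0],-1],
    [[0,0,-0.13],[0,0,0],-1]
  ]
}}

```text
clock: 4.78
eef_pos: [479.0, -73.5, 185.3]
tcp_rot: [3.14, -0.0, 0.028]
contact_force: [1.3, -0.1, -3.1]
opening: 0.338
```

```bash
python3 - <<'E'
from h import *
go([692,-333,180],.1326)
E
```

```text
shift [0.2056 0.2654 0.0057] turn [ 0.0013 -0.0002 -0.1042] rows 8.05
```

{"method": "send_rows", "body": {
  "plan": [
    [[0.02,0.026,0],[0,0,-0.02],-1],
    [[0.045,0.058,0],[0,0,-0.04],-1],
    [[0.07,0.09,0],[0,0,-0.06],-1],
    [[0.096,0.123,0],[0,0,-0.08],-1],
    [[0.121,0.156,0],[0,0,-0.1],-1]
  ]
}}

```text
clock: 5.2
eef_pos: [605.1, -227.4, 185.9]
tcp_rot: [3.14, -0.001, 0.13]
contact_force: [0.9, 0.4, -2.6]
opening: 0.337
```

```bash
python3 - <<'E'
from h import *
go([692,-333,130],.1326)
E
```

```text
shift [0.0724 0.1159 0.0562] turn [ 0.0015 -0.0005 -0.0028] rows 3.54
```

{"method": "send_rows", "body": {
  "plan": [
    [[0.02,0.031,0],[0,0,0],-1],
    [[0.04,0.064,0.01],[0,0,0],-1],
    [[0.058,0.094,0.03],[0,0,0],-1],
    [[0.072,0.116,0.056],[0.001,0,-0.003],-1],
    [[0.072,0.116,0.056],[0.001,0,-0.003],-1]
  ]
}}

```text
clock: 5.62
eef_pos: [691.0, -336.0, 123.2]
tcp_rot: [-3.14, 0.004, 0.131]
contact_force: [-3.1, 2.2, -4.8]
opening: 0.345
```

```bash
cat > look.py <<'E'
from rig import viewer,status
from h import *
import sys,pickle
n=sys.argv[1]
s=status.sense(); print(s["clock"],s["eef_pos"].round(1),s["tcp_rot"].round(4),"F",s["contact_force"].round(1),"T",s["wrist_torque"].round(2),s["opening"].round(3))
p=viewer.camera_params("wrist"); b=viewer.grab_frame("wrist")[:,:,::-1]
pickle.dump(p,open(f"{n}.pkl","wb"))
cv2.imwrite(f"pics/{n}_full.png",b)
cv2.imwrite(f"pics/{n}.png",cv2.resize(b,None,fx=1.5,fy=1.5,interpolation=2))
E
python3 look.py w4
```

```text
Traceback (most recent call last):
  File "look.py", line 5, in <module>
    s=status.sense(); print(s["clock"],s["eef_pos"].round(1),s["tcp_rot"].round(4),"F",s["contact_force"].round(1),"T",s["wrist_torque"].round(2),s["opening"].round(3))
                                                                                                                                                  ^^^^^^^^^^^^^^^^^^
AttributeError: 'float' object has no attribute 'round'
```

```bash
sed -i 's/s\["opening"\].round(3)/round(s["opening"],3)/' look.py
python3 look.py w4
```

```text
5.6167 [ 691.  -336.   123.2] [-3.1398  0.0044  0.1311] F [-3.1  2.2 -4.8] T [ 0.01  0.14 -0.05] 0.345
```

View pics/w4.png

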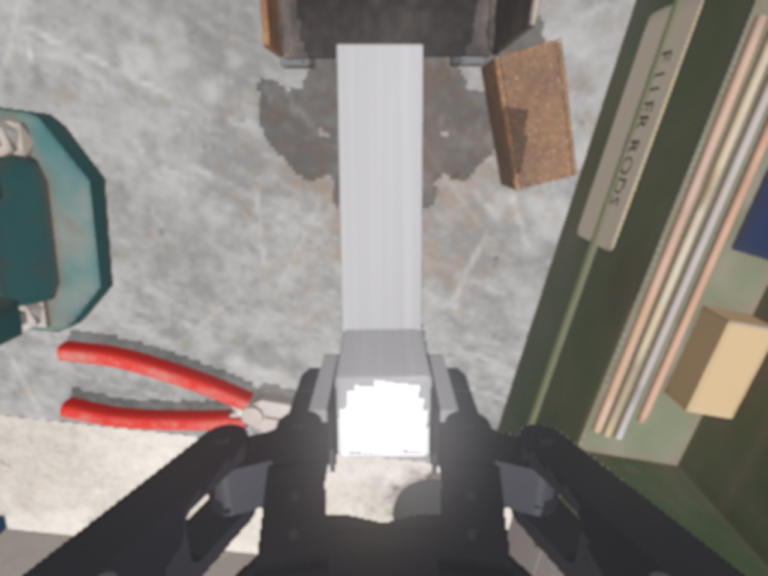

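```bash
python3 - <<'E'
from h import *
import pickle
p=pickle.load(open("w4.pkl","rb"))
q=lambda u,v:((u+.5)/1.5-.5,(v+.5)/1.5-.5)
L=unproj(p,q(283,57),13)[0];Rr=unproj(p,q(495,55),13)[0]
e=Rr-L;print("front edge",L,Rr,np.hypot(*e[:2]),np.degrees(np.arctan2(e[1],e[0])))
print("rails fronts",unproj(p,[q(283,65),q(314,66),q(452,64),q(492,62)],8))
M=R.from_euler("xyz",[-3.1398,.0044,.1311]).as_matrix()
m=(L+Rr)/2;ey=M[:,1];d=m-np.array([691,-336,0])
print("mid",m,"offset lateral toolx",d@M[:,0]," fwd",-(d@ey), "yaw tool deg",np.degrees(.1311))
im=cv2.imread("pics/w4_full.png"); cv2.imwrite("pics/w4z.png",cv2.resize(im[0:130,150:400],None,fx=3.2,fy=3.2,interpolation=2))
E
```

```text
front edge [ 628.23118083 -223.26937387   13.        ] [ 727.67019815 -209.44525432   13.        ] 100.39534076893504 7.914593208639097
rails fronts [[ 627.27791243 -226.13563938    8.        ]
 [ 642.30391864 -224.61716874    8.        ]
 [ 708.81092915 -215.05341805    8.        ]
 [ 727.88917444 -211.68312932    8.        ]]
mid [ 677.95068949 -216.3573141    13.        ] offset lateral toolx 2.6457076482615705  fwd 120.34499619690887 yaw tool deg 7.511476694165093
```

View pics/w4z.png

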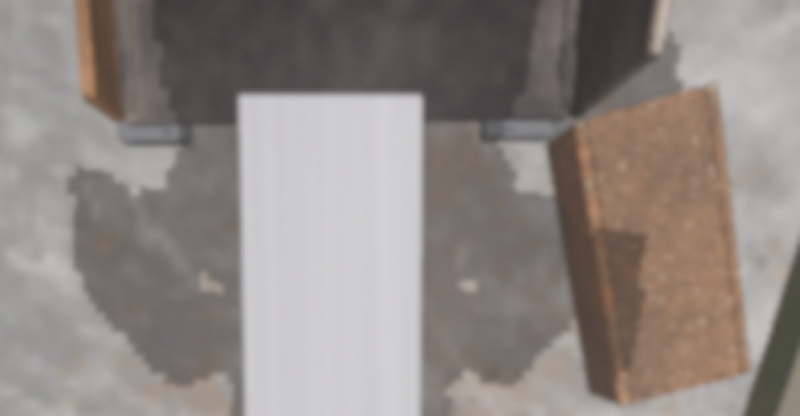

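```bash
python3 - <<'E'
from h import *
M=R.from_euler("xyz",[-3.1398,.0044,.1311]).as_matrix()
t=np.array([691,-336,0])+M@np.array([1,4,0]);t[2]=62
print(t);go(t,.1330,3.1401,-.0015)
E
```

```text
[ 692.51427611 -339.83494902   62.        ]
shift [0.0019 0.0062 0.0632] turn [-0.0043  0.0063 -0.0019] rows 1.52
```

{"method": "send_rows", "body": {
  "plan": [
    [[0.002,0.006,0.02],[-0.003,0.004,-0.002],-1],
    [[0.002,0.006,0.04],[-0.004,0.006,-0.002],-1],
    [[0.002,0.006,0.055],[-0.004,0.006,-0.002],-1],
    [[0.002,0.006,0.063],[-0.004,0.006,-0.002],-1],
    [[0.002,0.006,0.063],[-0.004,0.006,-0.002],-1]
  ]
}}

```text
clock: 6.08
eef_pos: [691.3, -338.5, 60.6]
tcp_rot: [-3.141, 0.001, 0.134]
contact_force: [-0.3, -0.5, -3.2]
opening: 0.339
```

```bash
python3 look.py w5; python3 - <<'E'
from h import *
go([692.5,-339.8,53],.1330,3.1401,-.0015)
E
```

```text
6.0833 [ 691.3 -338.5   60.6] [-3.1409e+00  1.4000e-03  1.3360e-01] F [-0.3 -0.5 -3.2] T [0.   0.05 0.02] 0.339
shift [0.0003 0.0009 0.0091] turn [-0.0011  0.0013  0.0006] rows 0.22
```

View pics/w5.png

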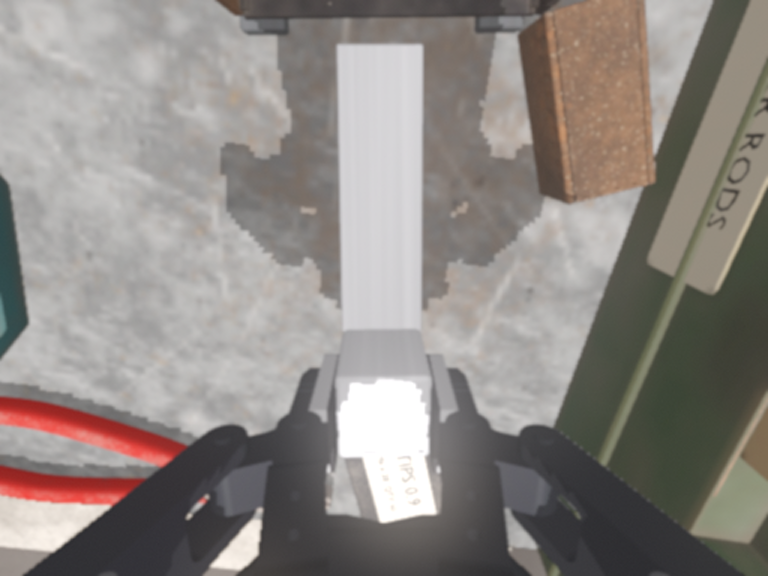

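{"method": "send_rows", "body": {
  "plan": [
    [[0,-0.004,0.002],[-0.001,0.001,0],-1],
    [[0,-0.004,0.004],[-0.001,0.001,0],-1],
    [[0,-0.004,0.006],[-0.001,0.001,0],-1],
    [[0,-0.004,0.007],[-0.001,0.001,0],-1],
    [[0,-0.004,0.007],[-0.001,0.001,0],-1]
  ]
}}

```text
clock: 6.55
eef_pos: [691.8, -335.0, 55.4]
tcp_rot: [3.14, -0.002, 0.134]
contact_force: [0.5, 0.2, -2.4]
opening: 0.34
```

```bash
python3 look.py w6; python3 - <<'E'
from h import *
im=cv2.imread("pics/w6_full.png"); cv2.imwrite("pics/w6z.png",cv2.resize(im[0:120,130:380],None,fx=3.2,fy=3.2,interpolation=2))
from rig import viewer
b=viewer.grab_frame("scene")[:,:,::-1]
cv2.imwrite("pics/s6.png",cv2.resize(b[130:260,150:330],None,fx=4,fy=4,interpolation=2))
E
```

```text
6.55 [ 691.8 -335.    55.4] [ 3.140e+00 -1.700e-03  1.335e-01] F [ 0.5  0.2 -2.4] T [ 0.1  -0.11 -0.  ] 0.34
```

View pics/w6z.png

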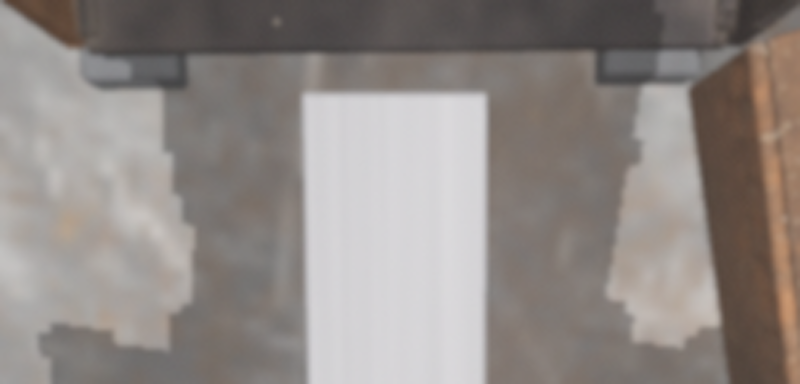

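View pics/s6.png

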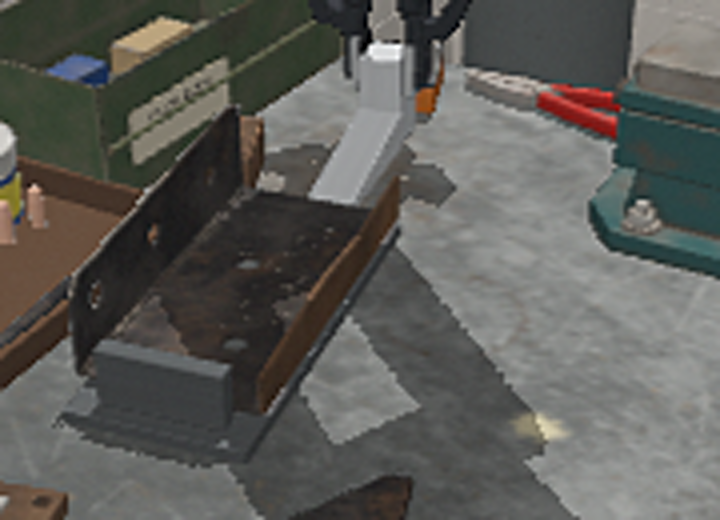

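{"method": "send_rows", "body": {
  "plan": [
    [[0,0,0.0005],[0,0,0],-1],
    [[0,0,0.001],[0,0,0],-1],
    [[0,0,0.0015],[0,0,0],-1],
    [[0,0,0.002],[0,0,0],-1],
    [[0,0,0.002],[0,0,0],-1]
  ]
}}

```text
clock: 7.07
eef_pos: [692.0, -335.4, 54.5]
tcp_rot: [3.14, -0.002, 0.133]
contact_force: [-2.6, -0.5, 5.8]
opening: 0.339
```

{"method": "send_rows", "body": {
  "plan": [
    [[0,-0.005,0.0005],[0,0,0],-1],
    [[0,-0.011,0.0005],[0,0,0],-1],
    [[0,-0.018,0.0005],[0,0,0],-1],
    [[0,-0.025,0.0005],[0,0,0],-1],
    [[0,-0.025,0.0005],[0,0,0],-1]
  ]
}}

```text
clock: 7.48
eef_pos: [688.9, -309.1, 54.5]
tcp_rot: [3.14, -0.003, 0.134]
contact_force: [-0.3, 1.6, 5.6]
opening: 0.34
```

```bash
cat >> look.py <<'E'
M=R.from_euler("xyz",s["tcp_rot"]).as_matrix()
print("F tool",(M.T@s["contact_force"]).round(2),"fwd pos",round(float(-(M[:,1]@s["eef_pos"])),2),"lat",round(float(M[:,0]@s["eef_pos"]),2))
cv2.imwrite(f"pics/{n}z.png",cv2.resize(b[0:120,130:380],None,fx=3.2,fy=3.2,interpolation=2))
E
python3 look.py w7
```

```text
7.4833 [ 688.9 -309.1   54.5] [ 3.1396e+00 -2.7000e-03  1.3400e-01] F [-0.3  1.6  5.6] T [ 0.48 -0.11 -0.11] 0.34
F tool [-0.05 -1.59 -5.57] fwd pos -398.5 lat 641.6
```

View pics/w7z.png

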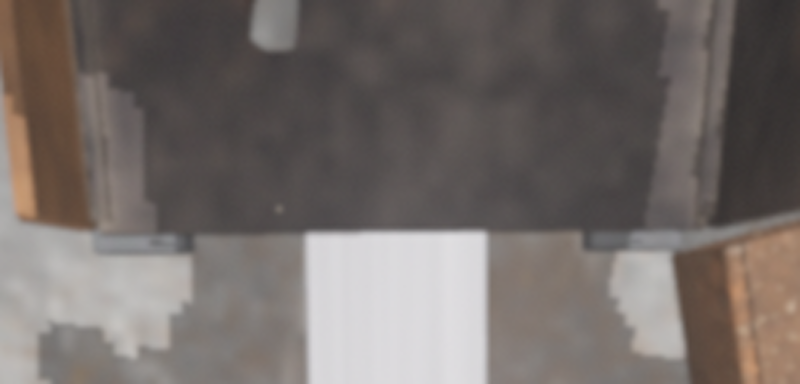

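{"method": "send_rows", "body": {
  "plan": [
    [[0,-0.001,0],[0,0,0],-1],
    [[0,-0.002,0],[0,0,0],-1],
    [[0,-0.003,0],[0,0,0],-1],
    [[0,-0.004,0],[0,0,0],-1],
    [[0,-0.005,0],[0,0,0],-1]
  ]
}}

```text
clock: 7.95
eef_pos: [688.4, -304.3, 54.5]
tcp_rot: [3.14, -0.003, 0.134]
contact_force: [0.7, -3.0, 2.9]
opening: 0.34
```

```bash
cat > f.py <<'E'
from rig import status
from h import *
s=status.sense();M=R.from_euler("xyz",s["tcp_rot"]).as_matrix()
print(round(s["clock"],2),s["eef_pos"].round(2),s["tcp_rot"].round(4),"Ftool",(M.T@s["contact_force"]).round(2),"T",s["wrist_torque"].round(2),"fwd",round(float(-(M[:,1]@s["eef_pos"])),2),"lat",round(float(M[:,0]@s["eef_pos"]),2))
E
python3 f.py
```

```text
7.95 [ 688.36 -304.33   54.49] [ 3.140e+00 -2.800e-03  1.339e-01] Ftool [ 0.34  3.12 -2.93] T [-0.36 -0.11 -0.06] fwd -393.57 lat 641.73
```

{"method": "send_rows", "body": {
  "plan": [
    [[0,-0.001,0],[0,0,0],-1],
    [[0,-0.002,0],[0,0,0],-1],
    [[0,-0.003,0],[0,0,0],-1],
    [[0,-0.004,0],[0,0,0],-1],
    [[0,-0.005,0],[0,0,0],-1]
  ]
}}

```text
clock: 8.37
eef_pos: [687.7, -299.3, 54.5]
tcp_rot: [3.14, -0.003, 0.134]
contact_force: [0.4, -4.7, 3.2]
opening: 0.341
```

```bash
python3 f.py
```

```text
8.37 [ 687.69 -299.32   54.51] [ 3.1399e+00 -2.8000e-03  1.3390e-01] Ftool [-0.21  4.75 -3.17] T [-0.36 -0.08 -0.01] fwd -388.55 lat 641.72
```

{"method": "send_rows", "body": {
  "plan": [
    [[0,-0.001,0],[0,0,0],-1],
    [[0,-0.0015,0],[0,0,0],-1],
    [[0,-0.002,0],[0,0,0],-1],
    [[0,-0.0025,0],[0,0,0],-1],
    [[0,-0.003,0],[0,0,0],-1]
  ]
}}

```text
clock: 8.78
eef_pos: [687.4, -296.7, 54.6]
tcp_rot: [3.139, -0.003, 0.134]
contact_force: [0.2, -6.5, 2.9]
opening: 0.339
```

```bash
python3 f.py; python3 look.py w8
```

```text
8.78 [ 687.41 -296.7    54.62] [ 3.1392e+00 -3.1000e-03  1.3400e-01] Ftool [-0.7   6.51 -2.84] T [-0.78 -0.1   0.07] fwd -385.99 lat 641.78
8.7833 [ 687.4 -296.7   54.6] [ 3.1392e+00 -3.1000e-03  1.3400e-01] F [ 0.2 -6.5  2.9] T [-0.78 -0.1   0.07] 0.339
F tool [-0.7   6.51 -2.84] fwd pos -385.99 lat 641.78
```

View pics/w8z.png

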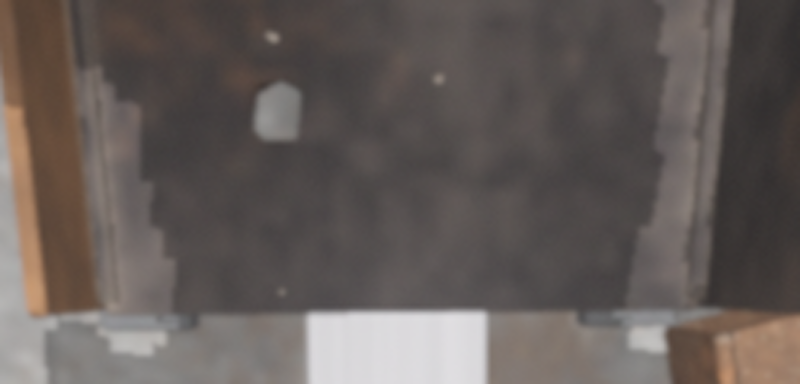

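```bash
cat > edge.py <<'E'
from h import *
import pickle,sys
def toolfwd(p,uv,z,tcp,rot):
    X=unproj(p,[uv],z)[0]; M=R.from_euler("xyz",rot).as_matrix()
    return -(X-tcp)@M[:,1]
def w(n,row,tcp,rot,toe0):
    p=pickle.load(open(n+".pkl","rb")); uv=(398/3.2+130-.5,(row+.5)/3.2-.5)
    print(n,[(z,round(toolfwd(p,uv,z+3,np.array(tcp),rot),1)) for z in (9,10,11,12,13,14)],"ramp x at z:",[(z,toe0-5*(z-4)) for z in (9,10,11,12,13,14)])
p=pickle.load(open("w6.pkl","rb"))
toe=toolfwd(p,(398/3.2+130-.5,93.5/3.2-.5),5,np.array([691.8,-335,55.4]),[3.14,-.0017,.1335]); print("toe fwd of TCP",toe)
p=pickle.load(open("w6.pkl","rb"));print("edge from w6",toolfwd(p,(398/3.2+130-.5,50/3.2-.5),14,np.array([691.8,-335,55.4]),[3.14,-.0017,.1335]))
w("w7",232,[688.9,-309.1,54.5],[3.1396,-.0027,.134],toe)
w("w8",311,[687.4,-296.7,54.6],[3.1392,-.0031,.134],toe)
E
python3 edge.py
```

```text
toe fwd of TCP 114.77289150361665
edge from w6 119.03251142256174
w7 [(9, np.float64(93.4)), (10, np.float64(93.3)), (11, np.float64(93.3)), (12, np.float64(93.2)), (13, np.float64(93.2)), (14, np.float64(93.1))] ramp x at z: [(9, np.float64(89.77289150361665)), (10, np.float64(84.77289150361665)), (11, np.float64(79.77289150361665)), (12, np.float64(74.77289150361665)), (13, np.float64(69.77289150361665)), (14, np.float64(64.77289150361665))]
w8 [(9, np.float64(81.2)), (10, np.float64(81.2)), (11, np.float64(81.2)), (12, np.float64(81.3)), (13, np.float64(81.3)), (14, np.float64(81.3))] ramp x at z: [(9, np.float64(89.77289150361665)), (10, np.float64(84.77289150361665)), (11, np.float64(79.77289150361665)), (12, np.float64(74.77289150361665)), (13, np.float64(69.77289150361665)), (14, np.float64(64.77289150361665))]
```

{"method": "send_rows", "body": {
  "plan": [
    [[0,-0.001,0],[0,0,0],-1],
    [[0,-0.0015,0],[0,0,0],-1],
    [[0,-0.002,0],[0,0,0],-1],
    [[0,-0.0025,0],[0,0,0],-1],
    [[0,-0.003,0],[0,0,0],-1]
  ]
}}

```text
clock: 9.25
eef_pos: [687.1, -294.5, 54.7]
tcp_rot: [3.138, -0.003, 0.134]
contact_force: [0.6, -7.4, 2.0]
opening: 0.341
```

```bash
cat > flow.py <<'E'
from rig import viewer
from h import *
import sys
n=sys.argv[1]
p=viewer.camera_params("scene")
a=cv2.imread("pics/scene0.png"); b=np.ascontiguousarray(viewer.grab_frame("scene")[:,:,::-1]); cv2.imwrite(f"pics/{n}.png",b)
ga,gb=[cv2.cvtColor(i,cv2.COLOR_BGR2GRAY) for i in (a,b)]
u=np.array([np.cos(np.radians(97.7)),np.sin(np.radians(97.7)),0]);v=np.array([u[1],-u[0],0]);e=np.array([677,-214,0.])
def tr(X,name):
    q=proj(p,np.array(X)).astype(np.float32).reshape(-1,1,2)
    r,st,er=cv2.calcOpticalFlowPyrLK(ga,gb,q,None,winSize=(13,13),maxLevel=1)
    print(name,"px",q[:,0].round().astype(int).tolist(),"d",(r-q)[:,0].round(2).tolist(),st.ravel())
    return (r-q)[:,0]
tr([e-51*v+u*5+[0,0,42],e-51*v+u*60+[0,0,42],e-51*v+u*140+[0,0,42],e-51*v+u*195+[0,0,42]],"low wall top")
tr([e+50*v+u*3+[0,0,76],e+50*v+u*60+[0,0,76],e+50*v+u*140+[0,0,76],e+50*v+u*195+[0,0,76]],"high wall top")
# expected jacobian
for nm,X in (("low front",e-51*v+u*5+[0,0,42]),("high front",e+50*v+u*3+[0,0,76])):
    print(nm,"3mm up ->",(proj(p,X+[0,0,3])-proj(p,X)).round(2),"3mm fwd->",(proj(p,X+3*u)-proj(p,X)).round(2))
E
python3 f.py; python3 look.py w9 ; python3 flow.py s9
```

```text
9.25 [ 687.12 -294.48   54.72] [ 3.138  -0.0035  0.1341] Ftool [-0.38  7.41 -1.98] T [-0.82 -0.15  0.03] fwd -383.88 lat 641.77
9.25 [ 687.1 -294.5   54.7] [ 3.138  -0.0035  0.1341] F [ 0.6 -7.4  2. ] T [-0.82 -0.15  0.03] 0.341
F tool [-0.38  7.41 -1.98] fwd pos -383.88 lat 641.77
low wall top px [[247, 175], [239, 186], [225, 205], [214, 219]] d [[-0.11999999731779099, -0.49000000953674316], [-1.3300000429153442, -0.2800000011920929], [8.770000457763672, -24.469999313354492], [-5.369999885559082, 3.690000057220459]] [1 1 1 1]
high wall top px [[207, 154], [196, 165], [179, 182], [166, 195]] d [[-0.07000000029802322, 0.1599999964237213], [-0.7300000190734863, 0.6000000238418579], [-0.07999999821186066, -0.05000000074505806], [-0.5099999904632568, 0.5299999713897705]] [1 1 1 1]
low front 3mm up -> [[ 0.01 -1.12]] 3mm fwd-> [[-0.43  0.59]]
high front 3mm up -> [[-0.06 -1.15]] 3mm fwd-> [[-0.53  0.53]]
```

View pics/w9z.png

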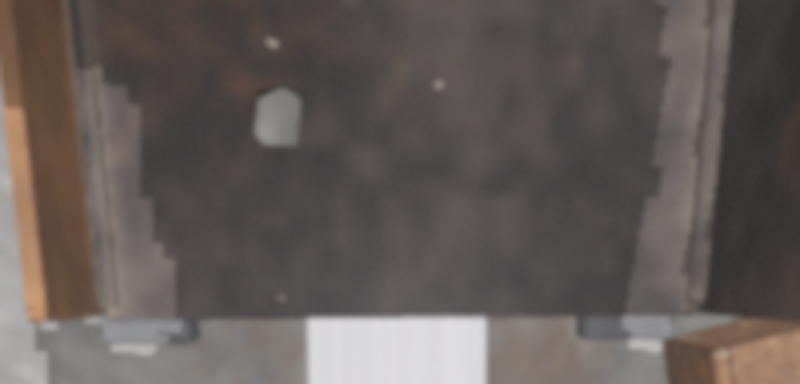

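{"method": "send_rows", "body": {
  "plan": [
    [[0,-0.001,0],[0,0,0],-1],
    [[0,-0.002,0],[0,0,0],-1],
    [[0,-0.003,0],[0,0,0],-1],
    [[0,-0.004,0],[0,0,0],-1],
    [[0,-0.005,0],[0,0,0],-1]
  ]
}}

```text
clock: 9.77
eef_pos: [686.6, -290.2, 54.8]
tcp_rot: [3.137, -0.004, 0.134]
contact_force: [-0.1, -6.6, 1.7]
opening: 0.339
```

```bash
cat > er.py <<'E'
# edge row by vertical gradient within wedge columns, and its place on wedge
from h import *
import pickle,sys
for n in sys.argv[1:]:
    g=cv2.cvtColor(cv2.imread(f"pics/{n}_full.png"),cv2.COLOR_BGR2GRAY).astype(float)[60:200,232:276].mean(1)
    d=np.diff(g); i=int(d.argmax()); lo,hi=g[max(i-6,0):i-2].mean(),g[i+4:i+8].mean(); 
    j=np.where(g>(lo+hi)/2)[0][0]; r=60+j-1+((lo+hi)/2-g[j-1])/(g[j]-g[j-1])
    p=pickle.load(open(n+".pkl","rb"))
    # tcp from fixed cam-in-tool geometry: use camera pose
    M=R.from_euler("xyz",p["orientation"]).as_matrix(); 
    Mt=M@np.array([[1,0,0],[0,.945,.327],[0,-.327,.945]]).T
    tcp=p["xyz"]-Mt@np.array([-.2,-84.82,-119.63])
    x=-(unproj(p,[(254,r)],14)[0]-tcp)@Mt[:,1]
    print(n,"row",r.round(2),"edge x on wedge",x.round(2),"thickness",(4+(114.8-x)/5).round(2),"world fwd",(-(tcp@Mt[:,1])+x).round(2))
E
python3 f.py; python3 look.py w10>/dev/null ; python3 er.py w8 w9 w10; python3 flow.py s10
```

```text
9.77 [ 686.59 -290.19   54.78] [ 3.1369 -0.0039  0.1341] Ftool [-0.95  6.58 -1.67] T [-0.88 -0.13  0.04] fwd -379.63 lat 641.84
w8 row 96.79 edge x on wedge 81.49 thickness 10.66 world fwd -304.34
w9 row 98.54 edge x on wedge 80.62 thickness 10.84 world fwd -303.12
w10 row 106.82 edge x on wedge 76.42 thickness 11.68 world fwd -303.07
low wall top px [[247, 175], [239, 186], [225, 205], [214, 219]] d [[-0.3499999940395355, -0.49000000953674316], [-1.3700000047683716, -0.6299999952316284], [12.800000190734863, -18.299999237060547], [-0.41999998688697815, -0.3400000035762787]] [1 1 1 1]
high wall top px [[207, 154], [196, 165], [179, 182], [166, 195]] d [[-0.07999999821186066, 0.07999999821186066], [-0.8999999761581421, 0.6100000143051147], [-0.11999999731779099, -0.17000000178813934], [-0.5899999737739563, 0.6299999952316284]] [1 1 1 1]
low front 3mm up -> [[ 0.01 -1.12]] 3mm fwd-> [[-0.43  0.59]]
high front 3mm up -> [[-0.06 -1.15]] 3mm fwd-> [[-0.53  0.53]]
```

View pics/w10z.png

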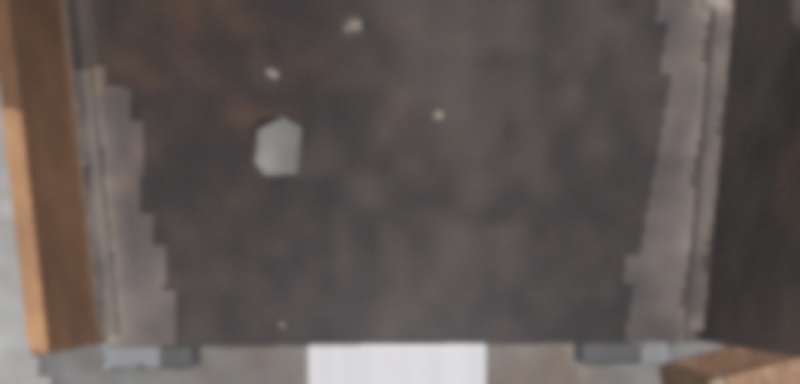

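{"method": "send_rows", "body": {
  "plan": [
    [[0,-0.001,0.0005],[0.003,-0.002,0],-1],
    [[0,-0.002,0.0005],[0.003,-0.002,0],-1],
    [[0,-0.003,0.0005],[0.003,-0.002,0],-1],
    [[0,-0.004,0.0005],[0.003,-0.002,0],-1],
    [[0,-0.006,0.0005],[0.003,-0.002,0],-1]
  ]
}}

```text
clock: 10.28
eef_pos: [686.1, -285.2, 54.6]
tcp_rot: [3.138, -0.003, 0.134]
contact_force: [0.4, -7.6, 2.7]
opening: 0.338
```

```bash
python3 f.py; python3 look.py w11>/dev/null ; python3 er.py w10 w11; python3 flow.py s11
```

```text
10.28 [ 686.12 -285.18   54.6 ] [ 3.1384e+00 -2.7000e-03  1.3400e-01] Ftool [-0.56  7.59 -2.67] T [-0.95 -0.19  0.04] fwd -374.49 lat 642.0
w10 row 106.82 edge x on wedge 76.42 thickness 11.68 world fwd -303.07
w11 row 116.8 edge x on wedge 71.27 thickness 12.71 world fwd -303.08
low wall top px [[247, 175], [239, 186], [225, 205], [214, 219]] d [[-0.33000001311302185, -0.5699999928474426], [-0.4099999964237213, -0.8299999833106995], [13.260000228881836, -18.790000915527344], [-0.41999998688697815, -0.07000000029802322]] [1 1 1 1]
high wall top px [[207, 154], [196, 165], [179, 182], [166, 195]] d [[-0.2199999988079071, -0.10000000149011612], [-1.7599999904632568, 1.1799999475479126], [-0.20999999344348907, -0.25999999046325684], [-0.6899999976158142, 0.800000011920929]] [1 1 1 1]
low front 3mm up -> [[ 0.01 -1.12]] 3mm fwd-> [[-0.43  0.59]]
high front 3mm up -> [[-0.06 -1.15]] 3mm fwd-> [[-0.53  0.53]]
```

{"method": "send_rows", "body": {
  "plan": [
    [[0,-0.001,0.0005],[0.002,-0.001,0],-1],
    [[0,-0.002,0.0005],[0.002,-0.001,0],-1],
    [[0,-0.003,0.0005],[0.002,-0.001,0],-1],
    [[0,-0.004,0.0005],[0.002,-0.001,0],-1],
    [[0,-0.0055,0.0005],[0.002,-0.001,0],-1]
  ]
}}

```text
clock: 10.8
eef_pos: [685.8, -280.4, 54.6]
tcp_rot: [3.139, -0.003, 0.134]
contact_force: [0.8, -8.0, 3.7]
opening: 0.342
```

```bash
python3 f.py; python3 look.py w12>/dev/null ; python3 er.py w11 w12; python3 flow.py s12; python3 - <<'E'
import cv2,numpy as np
a=cv2.imread("pics/scene0.png")[145:245,160:260];b=cv2.imread("pics/s12.png")[145:245,160:260]
cv2.imwrite("pics/cmp12.png",np.hstack([cv2.resize(i,None,fx=4,fy=4,interpolation=2) for i in (a,b)]))
E
```

```text
10.8 [ 685.79 -280.42   54.55] [ 3.139e+00 -2.700e-03  1.342e-01] Ftool [-0.24  8.03 -3.69] T [-1.03 -0.17 -0.  ] fwd -369.82 lat 642.24
w11 row 116.8 edge x on wedge 71.27 thickness 12.71 world fwd -303.08
w12 row 126.07 edge x on wedge 66.37 thickness 13.69 world fwd -303.28
low wall top px [[247, 175], [239, 186], [225, 205], [214, 219]] d [[-0.3199999928474426, -0.75], [-0.27000001072883606, -1.149999976158142], [13.34000015258789, -18.950000762939453], [-0.4099999964237213, -0.009999999776482582]] [1 1 1 1]
high wall top px [[207, 154], [196, 165], [179, 182], [166, 195]] d [[-0.17000000178813934, -0.2199999988079071], [-1.6799999475479126, 0.949999988079071], [-0.30000001192092896, -0.3499999940395355], [-0.7300000190734863, 0.8299999833106995]] [1 1 1 1]
low front 3mm up -> [[ 0.01 -1.12]] 3mm fwd-> [[-0.43  0.59]]
high front 3mm up -> [[-0.06 -1.15]] 3mm fwd-> [[-0.53  0.53]]
```

View pics/cmp12.png

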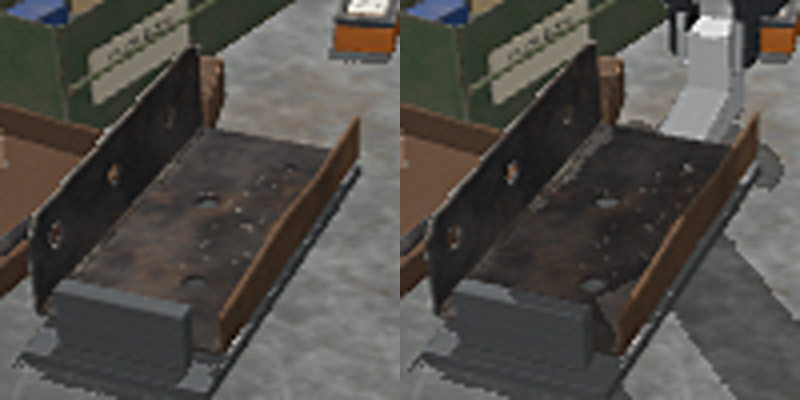

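View pics/w12z.png

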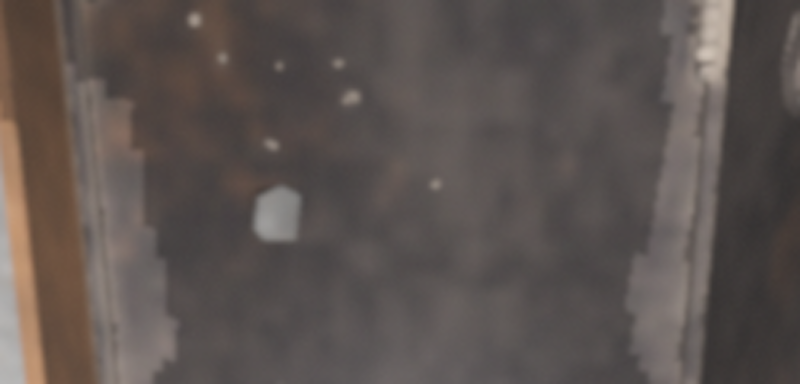

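```bash
python3 - <<'E'
from h import *
from rig import viewer
p=viewer.camera_params("scene")
def g(n): return cv2.cvtColor(cv2.imread(f"pics/{n}.png"),cv2.COLOR_BGR2GRAY).astype(np.float32)
a=g("scene0")
P={"hi front hole":(202,167,6,8),"hi front top":(207,158,5,6),"hi mid hole":(188,189,6,6),"hi rear hole":(173,204,6,6),"low front":(248,178,5,8),"low mid":(235,196,6,8),"floor front edge":(226,180,12,5)}
for n in ("s9","s10","s11","s12"):
    b=g(n)
    for k,(x,y,w,h) in P.items():
        T=np.eye(2,3,dtype=np.float32)
        t=a[y-h:y+h+1,x-w:x+w+1]; s=b[y-h-4:y+h+5,x-w-4:x+w+5]; T[:,2]=4
        try:
            c,T=cv2.findTransformECC(t,s,T,cv2.MOTION_TRANSLATION,(3,200,1e-5),None,1); print(n,k,"d",(T[:,2]-4).round(2),"cc",round(c,3))
        except cv2.error as e: print(n,k,"fail")
E
```

```text
s9 hi front hole d [-0.63  0.59] cc 0.962
s9 hi front top d [-0.19  0.13] cc 0.951
s9 hi mid hole d [-0.05 -0.18] cc 0.925
s9 hi rear hole d [-0.22 -0.08] cc 0.845
s9 low front d [-0.5   0.59] cc 0.767
s9 low mid d [0.19 0.11] cc 0.628
s9 floor front edge d [4.36 1.11] cc 0.84
s10 hi front hole d [-0.71  0.45] cc 0.937
s10 hi front top d [-0.2  -0.02] cc 0.952
s10 hi mid hole d [-0.03 -0.59] cc 0.915
s10 hi rear hole d [-0.23 -0.12] cc 0.83
s10 low front d [-0.62  0.48] cc 0.784
s10 low mid d [ 0.12 -0.1 ] cc 0.612
s10 floor front edge d [0.76 0.01] cc 0.845
s11 hi front hole d [-1.18  0.55] cc 0.934
s11 hi front top d [-0.22 -0.36] cc 0.939
s11 hi mid hole d [-0.21 -0.47] cc 0.927
s11 hi rear hole d [-0.28 -0.06] cc 0.843
s11 low front d [-0.47  0.08] cc 0.795
s11 low mid d [ 0.17 -0.35] cc 0.56
s11 floor front edge d [ 0.26 -0.68] cc 0.861
s12 hi front hole d [-1.06  0.29] cc 0.955
s12 hi front top d [-0.26 -0.47] cc 0.933
s12 hi mid hole d [-0.32 -0.41] cc 0.867
s12 hi rear hole d [-0.26 -0.13] cc 0.847
s12 low front d [-0.21 -0.59] cc 0.832
s12 low mid d [ 0.18 -0.54] cc 0.607
s12 floor front edge d [-0.07 -0.96] cc 0.911
```

```bash
python3 - <<'E'
import cv2,numpy as np
a=cv2.imread("pics/w9_full.png")[0:150,130:400];b=cv2.imread("pics/w12_full.png")[0:150,130:400]
cv2.imwrite("pics/cmpw.png",np.vstack([cv2.resize(i,None,fx=2,fy=2,interpolation=2) for i in (a,b)]))
E
```

```text
(no output)
```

View pics/cmpw.png

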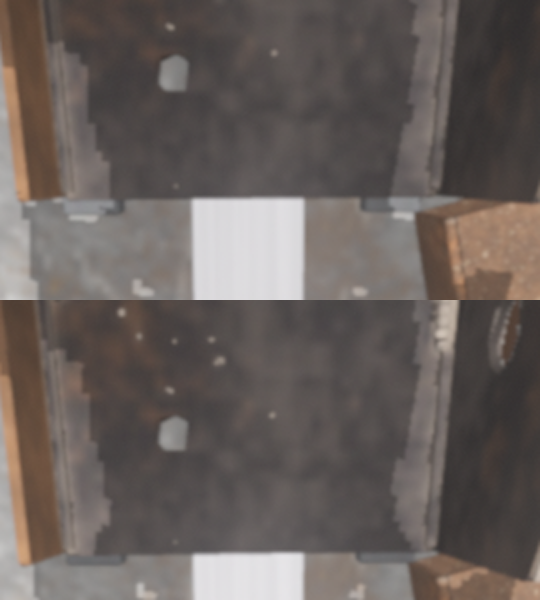

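```bash
python3 - <<'E'
import cv2,numpy as np
a=cv2.imread("pics/w9_full.png")[40:160,320:480];b=cv2.imread("pics/w12_full.png")[40:160,320:480]
cv2.imwrite("pics/cmpx.png",np.hstack([cv2.resize(i,None,fx=2.5,fy=2.5,interpolation=2) for i in (a,b)]))
E
```

```text
(no output)
```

View pics/cmpx.png

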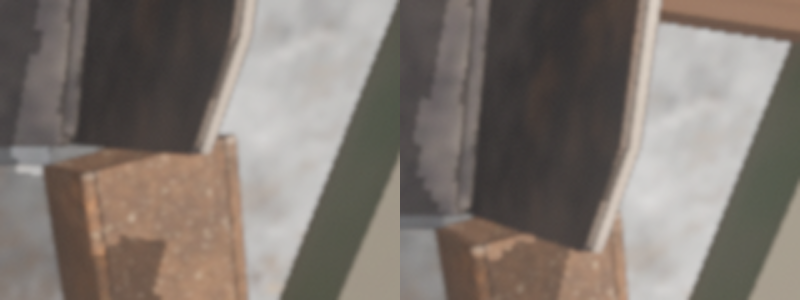

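```bash
python3 - <<'E'
from h import *
import pickle
def pts(n,base,top,low,pitch):
    p=pickle.load(open(n+".pkl","rb")); M=R.from_euler("xyz",p["orientation"]).as_matrix()
    q=lambda c:((c[0]+.5)/2.5-.5+320,(c[1]+.5)/2.5-.5+40)
    Mt=M@np.array([[1,0,0],[0,.945,.327],[0,-.327,.945]]).T
    ax=np.array([Mt[:,0],-Mt[:,1]])
    B=unproj(p,[q(base)],low)[0]
    best=None
    for z in np.arange(30,90,.1):
        T=unproj(p,[q(top)],z)[0]; d=ax@(T-B)
        e=abs(d[1]+pitch*(z-low))
        if best is None or e<best[0]: best=(e,z,d)
    print(n,"base lat/fwd",(ax@B).round(2),"top z",best[1].round(1),"d lat,fwd",best[2].round(2),"lean deg",np.degrees(np.arctan2(best[2][0],best[1]-low)).round(2))
pts("w9",(75,143),(207,152),13.7,0.001); pts("w12",(70,214),(195,250),16.6,.016)
E
```

```text
w9 base lat/fwd [ 692.19 -302.3 ] top z 68.0 d lat,fwd [ 1.77 -0.06] lean deg 1.86
w12 base lat/fwd [ 692.19 -302.59] top z 59.9 d lat,fwd [ 6.68 -0.68] lean deg 8.77
```

```bash
python3 - <<'E'
from h import *
import pickle
def q(c): return ((c[0]+.5)/2.5-.5+320,(c[1]+.5)/2.5-.5+40)
for H in (44,50,54):
  o=[]
  for n,base,top,z0 in (("w9",(75,143),(207,152),13.7),("w12",(70,214),(195,250),16.6)):
    p=pickle.load(open(n+".pkl","rb")); M=R.from_euler("xyz",p["orientation"]).as_matrix()
    B=unproj(p,[q(base)],z0)[0];T=unproj(p,[q(top)],z0+H)[0]; ax=np.array([np.cos(.134),np.sin(.134),0])
    o.append((T-B)@ax)
  print(H,np.round(o,2),"roll change deg",np.degrees((o[1]-o[0])/H).round(2))
E
```

```text
44 [6.65 6.24] roll change deg -0.53
50 [3.71 3.28] roll change deg -0.5
54 [1.76 1.31] roll change deg -0.48
```

{"method": "send_rows", "body": {
  "plan": [
    [[0,0,0],[0.001,0,0],-1],
    [[0,0,0],[0.001,0,0],-1],
    [[0,0,0],[0.001,0,0],-1],
    [[0,0,0],[0.001,0,0],-1],
    [[0,0,0],[0.001,0,0],-1]
  ]
}}

```text
clock: 11.32
eef_pos: [685.7, -280.1, 54.5]
tcp_rot: [3.14, -0.003, 0.134]
contact_force: [1.2, -4.5, 3.1]
opening: 0.341
```

```bash
python3 f.py; python3 look.py w13>/dev/null ; python3 er.py w12 w13; python3 flow.py s13|head -2; python3 f.py;  python3 - <<'E'
import cv2,numpy as np
b=cv2.imread("pics/w13_full.png")
cv2.imwrite("pics/w13b.png",cv2.resize(b,None,fx=1.5,fy=1.5,interpolation=2))
E
```

```text
11.32 [ 685.73 -280.15   54.51] [ 3.1402e+00 -2.6000e-03  1.3440e-01] Ftool [ 0.63  4.68 -3.12] T [-0.51 -0.17 -0.02] fwd -369.55 lat 642.17
w12 row 126.07 edge x on wedge 66.37 thickness 13.69 world fwd -303.28
w13 row 126.69 edge x on wedge 66.03 thickness 13.75 world fwd -303.37
low wall top px [[247, 175], [239, 186], [225, 205], [214, 219]] d [[-0.3199999928474426, -0.7400000095367432], [-0.27000001072883606, -1.149999976158142], [13.350000381469727, -18.93000030517578], [-0.4000000059604645, -0.05000000074505806]] [1 1 1 1]
high wall top px [[207, 154], [196, 165], [179, 182], [166, 195]] d [[-0.1599999964237213, -0.23000000417232513], [-1.7899999618530273, 1.0700000524520874], [-0.2800000011920929, -0.3700000047683716], [-0.7400000095367432, 0.8399999737739563]] [1 1 1 1]
11.42 [ 685.72 -280.15   54.49] [ 3.1402e+00 -2.6000e-03  1.3430e-01] Ftool [-0.37  4.53 -3.17] T [-0.54 -0.15 -0.02] fwd -369.54 lat 642.16
```

View pics/w13b.png

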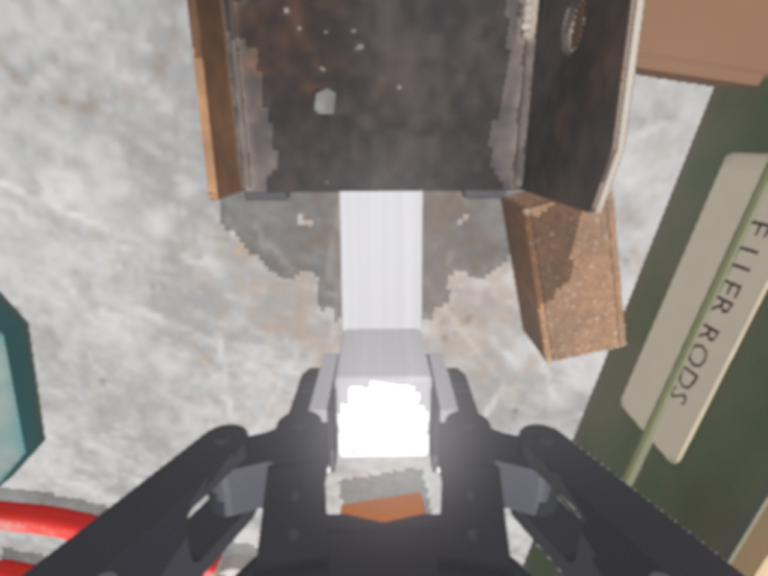

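{"method": "send_rows", "body": {
  "plan": [
    [[0,-0.0005,0],[0,0,0],-1],
    [[0,-0.001,0],[0,0,0],-1],
    [[0,-0.0015,0],[0,0,0],-1],
    [[0,-0.002,0],[0,0,0],-1],
    [[0,-0.002,0],[0,0,0],-1]
  ]
}}

```text
clock: 11.83
eef_pos: [685.6, -278.7, 54.6]
tcp_rot: [3.139, -0.003, 0.134]
contact_force: [0.4, -7.3, 1.4]
opening: 0.339
```

{"method": "send_rows", "body": {
  "plan": [
    [[0,0,0],[0,0,0],-1],
    [[0,0,0],[0,0,0],-1],
    [[0,0,0],[0,0,0],-1],
    [[0,0,0],[0,0,0],-1],
    [[0,0,0],[0,0,0],-1]
  ]
}}

```text
clock: 12.25
eef_pos: [685.5, -278.7, 54.5]
tcp_rot: [3.139, -0.003, 0.134]
contact_force: [-0.2, -5.4, 1.1]
opening: 0.342
```

```bash
python3 f.py; python3 look.py w14>/dev/null ; python3 er.py w13 w14; python3 flow.py s14|head -2; python3 f.py
```

```text
12.25 [ 685.54 -278.74   54.51] [ 3.1392e+00 -2.8000e-03  1.3450e-01] Ftool [-0.95  5.37 -1.07] T [-0.56 -0.15 -0.02] fwd -368.26 lat 642.13
w13 row 126.69 edge x on wedge 66.03 thickness 13.75 world fwd -303.37
w14 row 129.46 edge x on wedge 64.55 thickness 14.05 world fwd -303.55
low wall top px [[247, 175], [239, 186], [225, 205], [214, 219]] d [[-0.36000001430511475, -0.8899999856948853], [-0.23999999463558197, -1.2200000286102295], [15.670000076293945, -23.899999618530273], [-2.819999933242798, 3.700000047683716]] [1 1 1 1]
high wall top px [[207, 154], [196, 165], [179, 182], [166, 195]] d [[-0.20999999344348907, -0.20000000298023224], [-2.109999895095825, 1.350000023841858], [-0.33000001311302185, -0.3499999940395355], [-0.699999988079071, 0.800000011920929]] [1 1 1 1]
12.35 [ 685.59 -278.71   54.56] [ 3.1392e+00 -2.9000e-03  1.3450e-01] Ftool [-0.25  3.96 -1.81] T [-0.53 -0.16 -0.01] fwd -368.24 lat 642.19
```

Thickness under the edge is about 14.0 mm and bearing began at about 10.0–10.7 mm, so the lift is about 3.4–4 mm. Everything is at rest, so I'm handing in.

```bash
python3 -c "
from rig import job
print(job.sign_off())"
```

```text
the job is handed in; nothing more can be done
None
```

The wedge is under the middle of the bracket's front end and still held in the gripper. I estimate that end is about 3.4–4 mm off its pads. That is a little over the 3 mm you asked for, and inside your 2–5 mm limit. I handed it in at about 12.4 s; no verdict came back.

**What I did:** I gripped the wedge by its block at 60 N, lifted it over to the bracket's front end and set it flat on the worktop. I then pushed it in slowly along the stand's centre line. The push rose from about 3 N to 6.5–7.5 N as the ramp came to bear. The bracket slid back a little over 1 mm, stopped, and then lifted.

**Last checks:**
- **Lift from the wrist camera:** the bracket edge sat on the ramp where it is about 14.0 mm thick, and bearing began at about 10.0–10.7 mm, which gives the 3.4–4 mm.
- **At rest:** the tool reading was steady, and the wedge was flat to within about 3 mrad.
- **Sideways position:** the wedge was within about 3 mm of centre.
- **Other things:** in the last full wrist picture, just before the final 2 mm push, the fingers were clear of the bracket and the tube offcut was untouched. I did not re-measure the bystanders' positions.

**Where checks disagreed:** tracking in the scene camera agreed on the low-wall corner, at about 3 mm. It suggested only about 1–2 mm at the high-wall corner. That tracking was noisy, at about half a pixel. A roll estimate from the wrist pictures (about 0.5° ± 0.7°) leaned the other way, so I took the bracket as roughly level. I pushed a final 2 mm (0.3 mm more lift) for margin. The high-wall corner is therefore the least certain part of the result.

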